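Open the pick jar in its counter tray and hold the lid over it

TASK

Stand the square glass jar of guitar picks gently and fully down in the square recess of the wooden counter tray, where it cannot turn. Then unscrew its tight chrome lid anticlockwise just until the threads let go, lift it straight off, and finish while still holding the lid level a couple of centimetres above the open jar. Leave the jar in the recess and do not disturb the other things on the counter.

Things in the scene. Friction and masses are not known exactly. Their poses are not given: they have to be found in the camera images.
- jar: Loose square clear-glass jar of guitar picks: body 66 x 66 mm, corners rounded, foot rounded in to 60 mm square, shoulder ending 80 mm up, round neck 50 mm across, rim 100 mm up; 0.3 to 0.55 kg. Origin: centre of the underside; z up, x and y square to the faces (fits the recess in any of four quarter turns). The closed lid is tight enough to carry it by.
- lid: Round chrome twist-off lid tight on the jar: 62 mm across, knurled skirt, 18 mm high. Origin: centre of the skirt's lower edge, 86.5 mm above the jar's underside when closed (lid's top at 104.5 mm; 6 mm of bare neck below the skirt); z up. Closed, its x axis lies along the jar's. Breaking it loose takes about 0.5 N m (grip the skirt with some 40 N); it eases on the way.
- lid_mark (a point): Point on the lid's skirt, 31 mm out along the lid's x axis, 9 mm above its lower edge; a small dark bar embossed on the top points at it. It shows the turn: anticlockwise from above (+ about z) four lugs climb their threads 4 mm per rad; they let go at about 50 degrees and the lid lifts straight off at 53 to 72, best at 62; past 110 is overturned. Short of 45 a pull lifts the jar.
- tray_well (a point): Centre of the floor of the square recess in the tray; the recess is 70 x 70 mm, 28 mm deep, its floor 8 mm above the counter, its sides along this frame's x and y. A seated jar has its origin here, z up.
- tray: Brown wooden counter tray, fixed, 170 (x) x 110 (y) x 36 mm high. Origin: centre of the underside. The square recess is centred 25 mm from the origin along +x; a smaller 40 x 70 mm pocket with a few picks lies 55 mm along -x. Of tray and jar, one stands to the robot's left and the other to its right.
- mug: Bystander: white ceramic mug, 80 mm across, 78 mm high, handle on one side, with two glass bottleneck slides standing in it (top 86 mm). Origin: centre of the underside.
- nut: Bystander: black ebony guitar nut, 6 x 52 x 9 mm, lying on the counter. Origin: centre of the underside.
- tuner: Bystander: chrome clip-on tuner, body 44 x 30 x 9 mm with a black clip reaching to 61 mm along its x, 13 mm high. Origin: centre of the body's underside.
- drawer_knob (a point): Bystander: middle of the brass knob of the half-open shallow drawer in the low pine chest on the counter's left; the red pick tin lies in the drawer.

How it is judged:
On the way, in this order (a step that is already met when the one before it is completed fails the run):
1. the jar stands fully down in the square recess, its lid still closed (z of jar in the frame of tray_well below 0.003 m and horizontal distance between jar and tray_well below 0.005 m and angle between jar's own z axis and vertical below 0.06 rad and z of lid in the frame of jar below 0.088 m), for 0.2 s.
2. the lid is unscrewed anticlockwise by more than 45 degrees while the jar stays in the recess, before it is lifted (x of lid_mark in the frame of jar below 0.0219 m and y of lid_mark in the frame of jar above 0.01 m and z of lid in the frame of jar below 0.096 m and z of jar in the frame of tray_well below 0.004 m and horizontal distance between jar and tray_well below 0.005 m), for 0.05 s.
At the end, for the whole second after the job is handed in: The fingers hold the lid (over 1 N), level within 0.2 rad, still, not touching the jar, centred within 15 mm over it, the skirt's lower edge 3 to 45 mm above the glass rim; the jar stands upright in the recess, within 3 mm of its floor and 5 mm of its centre, at rest (z of lid in the frame of jar between 0.103 and 0.145 m and horizontal distance between lid and jar below 0.015 m and angle between lid's own z axis and vertical below 0.2 rad and linear speed of each of lid, jar below 0.03 m/s and contact force between the fingers and lid above 1 N and contact force between lid and jar below 0.05 N and z of jar in the frame of tray_well below 0.003 m and horizontal distance between jar and tray_well below 0.005 m and angle between jar's own z axis and vertical below 0.06 rad); the arm keeps its last pose, push and grip.
It fails at once if the lid is turned on past 110 degrees, well after the threads have let go (x of lid_mark in the frame of jar below -0.0125 m).
It fails at once if the jar is let fall (linear speed of jar above 0.35 m/s and contact force between the fingers and jar below 0.05 N and contact force between the fingers and lid below 0.05 N).
It fails at once if the jar is tipped over (angle between jar's own z axis and vertical above 0.6 rad).
It fails at once if the mug, nut, tuner or drawer is moved more than 20 mm (distance of any of mug, nut, tuner, drawer_knob from where it was at the start of the episode above 0.02 m).
It also fails if it takes over 58 s, if anything falls off the work surface, if the arm or the gripper's body presses on something with over 40 N, if the wrist force passes 120 N, or if a joint passes its speed limit or range.

ROBOT

A 6-joint arm with a two-finger parallel gripper is mounted at the origin on the work surface. World frame = base frame: x ahead of the robot, y to its left, z up, the work surface at z = 0. Lengths are in m, angles in rad, forces in N, time in s.
With the tool pointing down it reaches from about 0.3 to 0.875 m from the base axis. Payload 6.4 kg.
Tool frame: the origin (TCP) lies at the very end of the fingers, on their centre line; the grasp point (between the pads) lies 19 mm behind it; z points along the fingers, y is the line along which they close (so a half turn about z gives the same grasp; the last joint's range is limited). The gripper opens to 85 mm and grips with 20 to 120 N. Pads are 22 mm wide; open, the fingers measure 114 mm over their backs; the gripper's body (76 mm by 85 mm) begins 54 mm behind the grasp point. The pads swing forward as they close: fully open they stand 13 mm farther back than shut.
Start: joints at [-1.539, 0.181, 1.607, -0, 1.354, -0.206], TCP at [0.135, -0.559, 0.231] pointing down, gripper open.
Joint ranges: [-2.99, 2.99], [-0.89, 2.07], [0.3, 2.58], [-1.14, 4.28], [0, 2.63], [-3.12, 3.12]. Speed limits (rad/s): [2.57, 2.57, 3.01, 3.14, 3.14, 3.14].

INTERFACE

Orientations are given as a unit quaternion [w, x, y, z].
In Python, from bench import ctrl gives the robot as it stands.
- The arm moves only by the tool jog_arm, never from a script. Its argument "series" is a list that holds one entry, the list of rows, each a list of 7 numbers: the shift along the tool's x, y, z in mm, then the turn, a rotation vector about the tool's x, y, z in rad, then the finger opening in mm, from 0 to 85.4. In form: [[[tx, ty, tz, rx, ry, rz, gripper], ...]]. A call has exactly 10 rows; each row shifts and turns the commanded pose from where the row before left it, along the tool's axes as they then stand; what a row does not reach is not made up. A row lasts 1/10 s, in which the tool goes at most 50 mm and 8.59 degrees, less where a joint would pass 70% of its speed; a pose out of reach is approached as far as the arm can. A call with a gripper value outside its range is refused whole. The fingers move at their own pace and stop on an object; the grip force is fixed at half the most. Time passes only in rows, so rows that do not move let the fingers close, or fill a call up. It gives the time, the measured TCP pose, the force, the opening and the grip force at its end, in the units of the state.
- ctrl.get_obs(): the state, without advancing time (a new reading comes with each control period).
- ctrl.camera(name): name is "scene" or "top" or "wrist"; returns a dict with "frame" (400x640x3 uint8, blue, green, red), "z_map" (400x640 float32, m along the optical axis (not along the pixel's ray), 0 where there is no reading), "fx", "fy", "cx", "cy" (pixels), "xyz" and "rotation" of the camera in the world. Camera axes: x right, y down, z forward; pixel columns grow to the right and rows downward; lengths in m; the calibration is good to about 2 mm. A picture is of the moment at which its call begins.
- ctrl.hand_in(): hands the job in; it is judged then, once.
The state is a dict: "time_s": time; "q": joint angles; "dq": joint speeds; "joint_efforts": joint torques, N m; "eef_pos": TCP position; "eef_rot": TCP orientation; "wrist_force": force on the tool from outside, world axes, zero at the start; "torque": the same for the moment, N m; "opening": opening from 0.0 (shut) to 1.0 (fully open); "grasp_force": force on a finger pad.
Only numpy, scipy, OpenCV 4.12 (cv2) and the standard library are available. Lean on these libraries where they do the work, as an engineer would, in place of code of your own. Each camera call takes 0.05 s, during which the arm holds its last target. There are 200 camera calls.

## Working session

There is one attempt and no reset: what is moved stays moved. The work goes in short steps, Python scripts to look and compute and a tool call to move; the robot and the scene stay as the last step left them, time stands still between calls to the robot, and variables do not carry over. Pictures are saved under pics/ and viewed, at most 10 in all, crops included, and the job is handed in when it is done.

Besides the shell and the picture viewer there is one more tool, called after "Emit:" as name(argument=value, ...) on one line, values as JSON. jog_arm: Moves the arm, as the interface text tells. Its arguments: {"type":"object","properties":{"series":{"type":"array"}},"required":["series"]}

```bash
mkdir -p pics; ls; cat > h.py <<'E'
from bench import ctrl
import numpy as np, cv2
def cam(n):
    c=ctrl.camera(n); c['rotation']=np.array(c['rotation']); c['xyz']=np.array(c['xyz']); return c
def pts(c):
    z=c['z_map']; v,u=np.mgrid[:400,:640]
    p=np.stack([(u-c['cx'])/c['fx']*z,(v-c['cy'])/c['fy']*z,z],-1)
    return p@R(c).T+c['xyz']
def R(c):
    r=c['rotation']
    if r.shape==(3,3): return r
    from scipy.spatial.transform import Rotation as Q
    return Q.from_quat(np.r_[r[1:],r[0]]).as_matrix()
def ray(c,u,v,h):
    d=R(c)@np.array([(u-c['cx'])/c['fx'],(v-c['cy'])/c['fy'],1]); return c['xyz']+d*(h-c['xyz'][2])/d[2]
E
python3 - <<'E'
from h import *
a=cam('scene');b=cam('top')
for n,c in (('s',a),('t',b)):
    cv2.imwrite(f'pics/{n}0.png',c['frame']); print(c['xyz'],c['rotation'],c['fx'],c['cx'],c['cy'])
    np.savez(n+'0.npz',**c)
print(ctrl.get_obs())
E
```

```text
pics
[ 1.29336701 -0.38946896  1.05332409] [-0.30943821  0.8258987   0.44382932 -0.15860287] 428.6088224021101 320.0278845418638 197.82560140128467
[0.35761996 0.09679558 1.42689152] [ 0.06771339 -0.69895365  0.70909049 -0.06379157] 387.5923586857706 323.98625931235523 196.32589214062173
{'time_s': 0.1, 'q': array([-1.53927298e+00,  1.81489515e-01,  1.60788860e+00,  3.07004366e-05,
        1.35382584e+00, -2.06271575e-01]), 'dq': array([-0.00025636, -0.00218584, -0.00326969, -0.00025225, -0.00080083,
       -0.00182708]), 'joint_efforts': array([ 5.55876795e-04, -4.45874119e+01, -3.52239454e+01, -1.71552197e-04,
        4.13148853e-03, -1.97082738e-05]), 'eef_pos': array([ 0.13547357, -0.55830418,  0.23047083]), 'eef_rot': array([-8.01267080e-04,  9.92940091e-01,  1.18614192e-01,  8.52337485e-05]), 'wrist_force': array([-0.43234331,  0.06649262,  0.57679094]), 'torque': array([-0.04777647,  0.01116391, -0.05924484]), 'grasp_force': 0.0, 'opening': 0.9996154455160428}
```

View pics/s0.png

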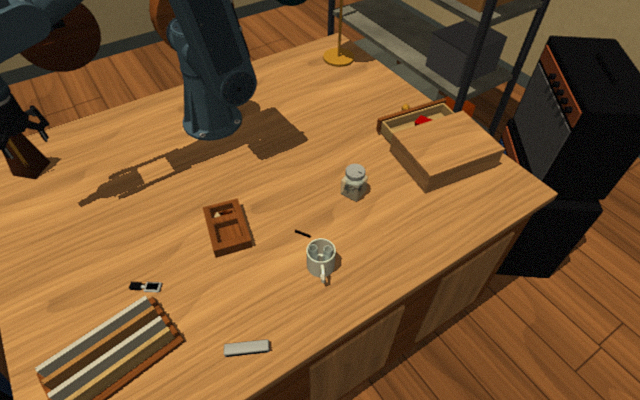

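View pics/t0.png

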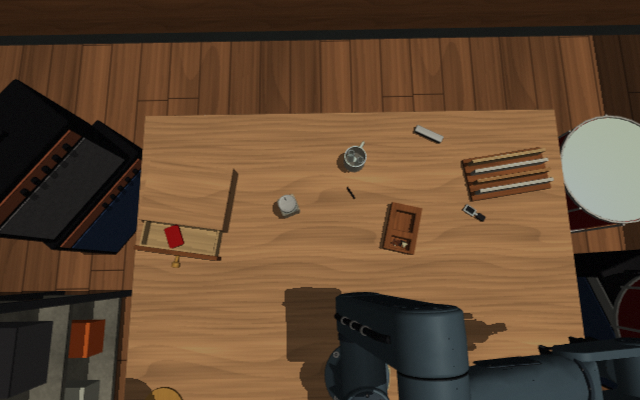

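The scene shows the jar at about (354,182), the tray at (228,227), and the mug at (321,258). In the top view the jar lid is at (288,204) and the tray at (401,228), with its square recess at about (405,218). The nut is at (351,192).

```bash
python3 - <<'E'
from h import *
t=dict(np.load('t0.npz'));s=dict(np.load('s0.npz'))
f=lambda c,u,v,w,k:cv2.resize(c['frame'][v-w:v+w,u-w:u+w],(k,k),interpolation=cv2.INTER_CUBIC)
cv2.imwrite('pics/m0.png',np.hstack([f(t,288,205,20,400),f(s,354,182,24,400)]))
for n,c,(u0,u1,v0,v1) in (('t',t,(375,430,195,262)),('s',s,(198,258,195,260))):
    P=pts(c); h=P[...,2]; m=np.zeros((400,640),np.uint8)
    m[v0:v1,u0:u1]=(np.abs(h[v0:v1,u0:u1]-.036)<.008)
    ys,xs=np.nonzero(m)
    X=np.array([ray(c,u,v,.036)[:2] for u,v in zip(xs,ys)])
    r=cv2.minAreaRect((X*1000).astype(np.float32)); print(n,r,np.median(h[m>0]))
    print(cv2.boxPoints(r).round(1).tolist())
    # holes
    hull=cv2.fillPoly(np.zeros_like(m),[cv2.convexHull(np.argwhere(m>0)[:,::-1].astype(np.int32))],1)
    k,l,st,ce=cv2.connectedComponentsWithStats(hull&(1-m))
    for i in range(1,k):
        if st[i,4]>30: print('hole',st[i],ray(c,*ce[i],.036))
for n,c,(u0,u1,v0,v1) in (('t',t,(265,312,185,225)),('s',s,(335,375,158,205))):
    P=pts(c)[v0:v1,u0:u1]; h=P[...,2]
    m=np.abs(h-.1045)<.006; q=P[m]; print(n,'lid',m.sum(),np.median(q,0),(q.min(0)+q.max(0))/2,np.ptp(q,0))
    q=P[(h>.015)&(h<.3)]; print('jar',len(q),np.percentile(q[:,2],[1,50,99]))
print('table',np.median(pts(t)[200:215,320:340,2]),np.median(pts(s)[150:165,290:310,2]))
E
```

```text
t ((501.09490966796875, -175.86643981933594), (111.30846405029297, 170.63990783691406), 76.66276550292969) 0.0367063684269433
[[405.20001220703125, -210.3000030517578], [571.2999877929688, -249.6999969482422], [597.0, -141.39999389648438], [430.8999938964844, -102.0]]
hole [393 210  22  23 362] [ 0.52464516 -0.18141188  0.036     ]
hole [389 236  21  15 212] [ 0.44719452 -0.16266544  0.036     ]
s ((504.9476623535156, -180.995849609375), (109.97712707519531, 177.7818603515625), 76.62277221679688) 0.035846641832415815
[[405.70001220703125, -213.89999389648438], [578.7000122070312, -255.10000610351562], [604.0999755859375, -148.10000610351562], [431.20001220703125, -106.9000015258789]]
hole [211 203  25  15 203] [ 0.4524131  -0.16867401  0.036     ]
hole [215 219  28  23 429] [ 0.53003024 -0.18736462  0.036     ]
t lid 237 [0.5852246  0.23426255 0.10480416] [0.58395886 0.2327558  0.10475905] [0.05996747 0.05894996 0.0113934 ]
jar 386 [0.02030689 0.102826   0.11083794]
s lid 244 [0.58823485 0.22816935 0.10388201] [0.58838069 0.22905892 0.10420401] [0.06761374 0.0622386  0.01096211]
jar 721 [0.01581115 0.07266238 0.10767858]
table 0.0008433451072811238 0.00025684910505097136
```

View pics/m0.png

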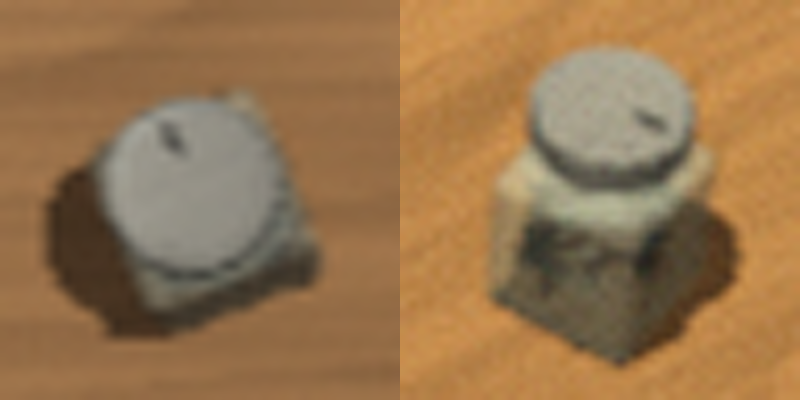

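Top crop: the lid centre is at about (287,203.5) px, with its bar pointing up-left towards (285,198.7). The jar's lower edge is rotated about 16°. The two views put the recess at (0.525,-0.181) and (0.530,-0.187), so I'll refine that with the wrist camera.

Emit:
jog_arm(series=[[[43,-24,-4,0,0,0,85],[43,-24,-4,0,0,0,85],[43,-24,-4,0,0,0,85],[43,-24,-4,0,0,0,85],[43,-24,-4,0,0,0,85],[43,-24,-4,0,0,0,85],[43,-24,-4,0,0,0,85],[43,-24,-4,0,0,0,85],[43,-24,-4,0,0,0,85],[20,-11,0,0,0,0,85]]])

```text
time_s: 1.1
eef_pos: [0.4798, -0.2393, 0.2677]
eef_rot: [-0.0, 0.993, 0.12, 0.001]
wrist_force: [0.4, 0.2, -1.0]
opening: 0.993
grasp_force: 0.0
```

```bash
python3 - <<'E'
from h import *
c=cam('wrist');np.savez('w0.npz',**c);cv2.imwrite('pics/w0.png',c['frame']);o=ctrl.get_obs()
print(c['xyz'],R(c).round(3).tolist(),c['fx'],c['cx'],c['cy'],o['eef_pos'],o['eef_rot'],o['q'])
E
```

```text
[ 0.55969636 -0.2200405   0.41001757] [[0.239, -0.919, -0.314], [-0.971, -0.226, -0.077], [-0.0, 0.323, -0.946]] 341.9448697688746 316.9099917352244 205.95318713737618 [ 0.48085987 -0.23801926  0.2672969 ] [-7.26425368e-04  9.92681968e-01  1.20752106e-01  9.55136322e-04] [-0.68243791  0.06452281  1.66246259  0.00241303  1.41432733  0.64588755]
```

View pics/w0.png

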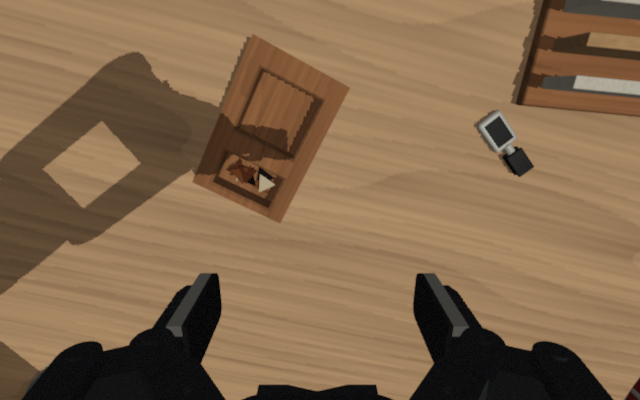

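The wrist view shows the tray from corner (253,37) to (282,222), with the square recess at about (277,112). The tuner is at (505,143).

Emit:
jog_arm(series=[[[16,-46,0,0,0,0,85],[16,-46,0,0,0,0,85],[16,-46,0,0,0,0,85],[16,-46,0,0,0,0,85],[16,-46,0,0,0,0,85],[16,-46,0,0,0,0,85],[16,-46,0,0,0,0,85],[16,-46,0,0,0,0,85],[16,-46,0,0,0,0,85],[8,-12,0,0,0,0,85]]])

```text
time_s: 2.15
eef_pos: [0.5241, 0.2113, 0.2668]
eef_rot: [-0.001, 0.993, 0.121, -0.0]
wrist_force: [-0.2, -0.4, -0.6]
opening: 0.994
grasp_force: 0.0
```

```bash
python3 - <<'E'
from h import *
c=dict(np.load('w0.npz')); P=pts(c); h=P[...,2]
print('table',np.median(h[20:200,360:450]),'traytop',h[60,330])
m=(np.abs(h-.036)<.006).astype(np.uint8); m[:, :180]=0; m[:,360:]=0; m[240:]=0
X=np.array([ray(c,u,v,.036)[:2] for v,u in np.argwhere(m)])
r=cv2.minAreaRect((X*1000).astype(np.float32)); print(r); print(cv2.boxPoints(r).tolist())
hull=cv2.fillPoly(np.zeros_like(m),[cv2.convexHull(np.argwhere(m>0)[:,::-1].astype(np.int32))],1)
k,l,st,ce=cv2.connectedComponentsWithStats(hull&(1-m))
for i in range(1,k):
    if st[i,4]>100:
        Y=np.array([ray(c,u,v,.036)[:2]*1000 for v,u in np.argwhere(l==i)],np.float32); print('hole',st[i],cv2.minAreaRect(Y))
c=cam('wrist');np.savez('w1.npz',**c);cv2.imwrite('pics/w1.png',c['frame']);o=ctrl.get_obs()
print(c['xyz'],R(c)[:,2],o['eef_pos'],o['eef_rot'],o['q'])
E
```

```text
table -0.0005386534181620051 traytop -0.0009333561856030848
((499.8890380859375, -179.08287048339844), (109.79869842529297, 169.69818115234375), 76.56661987304688)
[[404.6074523925781, -212.76852416992188], [569.662841796875, -252.19189453125], [595.170654296875, -145.397216796875], [430.115234375, -105.97384643554688]]
hole [ 235   68   86   91 4366] ((524.7332763671875, -185.2384796142578), (68.87173461914062, 68.85798645019531), 76.79217529296875)
hole [ 213  151   70   57 2049] ((447.28411865234375, -167.20387268066406), (71.04010772705078, 38.71839904785156), 76.21179962158203)
[0.6042142  0.23053569 0.4090286 ] [-0.31549717 -0.07659929 -0.94582984] [0.52482079 0.21104578 0.26675729] [-5.52771320e-04  9.92704168e-01  1.20574056e-01 -1.64260972e-04] [1.71908697e-01 1.31742892e-01 1.59050520e+00 1.13379563e-03
 1.41961635e+00 1.50079780e+00]
```

View pics/w1.png

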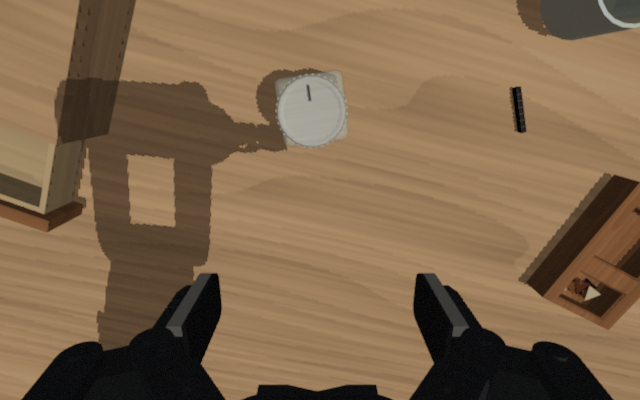

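The lid is at about (312,109) px, its bar runs (308,85) to (310,101), and the square shoulder is visible behind it, all unobstructed. The nut is at (518,110).

```bash
cat >> h.py <<'E'
def lid(c,H,box,n=None):
    P=pts(c); u0,u1,v0,v1=box; m=np.zeros((400,640),np.uint8)
    m[v0:v1,u0:u1]=np.abs(P[v0:v1,u0:u1,2]-H)<.004
    X=np.array([ray(c,u,v,H)[:2]*1000 for v,u in np.argwhere(m)],np.float32)
    cc,rad=cv2.minEnclosingCircle(X); hull=cv2.convexHull(X).astype(np.float32); el=cv2.fitEllipse(hull)
    g=cv2.cvtColor(c['frame'],cv2.COLOR_BGR2GRAY); e=cv2.erode(m,np.ones((7,7)))
    b=np.argwhere((e>0)&(g<np.median(g[e>0])-50))
    B=np.array([ray(c,u,v,H)[:2]*1000 for v,u in b],np.float32)
    vx=cv2.fitLine(B,cv2.DIST_L2,0,.01,.01).ravel()
    d=B.mean(0)-np.array(el[0]); 
    print('lid',cc,rad,el,'n',len(B),'bar dir',np.degrees(np.arctan2(vx[1],vx[0])),'centre->bar',np.degrees(np.arctan2(d[1],d[0])),np.hypot(*d),'h',np.median(P[m>0][:,2]))
E
python3 - <<'E'
from h import *
c=dict(np.load('w1.npz')); lid(c,.1045,(255,370,50,160))
P=pts(c); h=P[50:165,255:370,2]
# body silhouette: everything above 0.02, and shoulder band
m=((h>.06)&(h<.098)).astype(np.uint8); q=P[50:165,255:370][m>0]
print(len(q), cv2.minAreaRect((q[:,:2]*1000).astype(np.float32)))
q=P[50:165,255:370][h>.06]; print(cv2.minAreaRect((q[:,:2]*1000).astype(np.float32)))
# fingers: tip depth
print('fingertip z', P[275:300,195:215,2].max(), np.median(P[280:285,200:212],(0,1)), np.median(P[280:285,425:435],(0,1)))
E
```

```text
lid (584.6860961914062, 231.47988891601562) 30.856922149658203 ((584.7221069335938, 231.49920654296875), (61.17988967895508, 61.38658905029297), 177.67254638671875) n 38 bar dir 22.120558 centre->bar 21.26815167273471 15.545710161585754 h 0.10359611831175716
798 ((584.6048583984375, 231.56207275390625), (65.88965606689453, 66.01838684082031), 21.72071075439453)
((584.6048583984375, 231.56207275390625), (65.88965606689453, 66.01838684082031), 21.72071075439453)
fingertip z 0.3028744966201159 [0.52297385 0.25615648 0.29027421] [0.54438539 0.16989334 0.29021372]
```

Emit:
jog_arm(series=[[[15.8,-1.4,15,0,0,0,85],[15.8,-1.4,15,0,0,0,85],[15.8,-1.4,15,0,0,0,85],[15.8,-1.4,15,0,0,0,85],[0,0,25,0,0,0,85],[0,0,25,0,0,0,85],[0,0,25,0,0,0,85],[0,0,24,0,0,0,85],[0,0,15,0,0,0,85],[0,0,5,0,0,0,85]]])

```text
time_s: 3.2
eef_pos: [0.5839, 0.2263, 0.0861]
eef_rot: [0.0, 0.993, 0.118, -0.002]
wrist_force: [-0.1, 1.0, 0.6]
opening: 0.997
grasp_force: 0.0
```

```bash
python3 - <<'E'
from h import *
o=ctrl.get_obs(); print(o['eef_pos'],o['eef_rot'],o['wrist_force'])
c=cam('wrist');np.savez('w2.npz',**c)
try: lid(c,.1045,(200,440,150,400))
except Exception as e: print(e)
P=pts(c); print('finger', np.median(P[280:285,200:212],(0,1)), np.median(P[280:285,425:435],(0,1)))
print(ctrl.get_obs()['eef_pos'])
E
```

```text
[0.58385397 0.2262743  0.08608925] [ 2.69016065e-04  9.93004318e-01  1.18062367e-01 -1.90517599e-03] [-0.06309275  1.03460817  0.56941607]
lid (588.4161987304688, 225.89633178710938) 49.5112419128418 ((587.2274780273438, 226.4063720703125), (61.22081756591797, 100.88877868652344), 13.69882869720459) n 98 bar dir -83.47639 centre->bar 34.53831662719011 16.14060242410472 h 0.10365317758476235
finger [0.58327561 0.27106845 0.10984296] [0.60416042 0.18497739 0.11008842]
[0.58422226 0.22659301 0.08653645]
```

Emit:
jog_arm(series=[[[0.5,-1.5,2,0,0,0,85],[0.5,-1.5,2,0,0,0,85],[0.5,-1.5,2,0,0,0,85],[0,0,2,0,0,0,85],[0,0,0,0,0,0,85],[0,0,0,0,0,0,85],[0,0,0,0,0,0,85],[0,0,0,0,0,0,85],[0,0,0,0,0,0,85],[0,0,0,0,0,0,85]]])

```text
time_s: 4.25
eef_pos: [0.5854, 0.2325, 0.0803]
eef_rot: [0.0, 0.993, 0.119, 0.0]
wrist_force: [0.1, 0.5, -0.2]
opening: 0.995
grasp_force: 0.0
```

```bash
python3 - <<'E'
from h import *
o=ctrl.get_obs(); print(o['eef_pos'],o['eef_rot'],o['wrist_force'])
c=cam('wrist');np.savez('w3.npz',**c);cv2.imwrite('pics/w3.png',c['frame'])
E
```

```text
[0.58542862 0.23251779 0.08033463] [1.88748250e-06 9.92942358e-01 1.18597942e-01 3.10406659e-05] [ 0.14813123  0.48591397 -0.16279447]
```

View pics/w3.png

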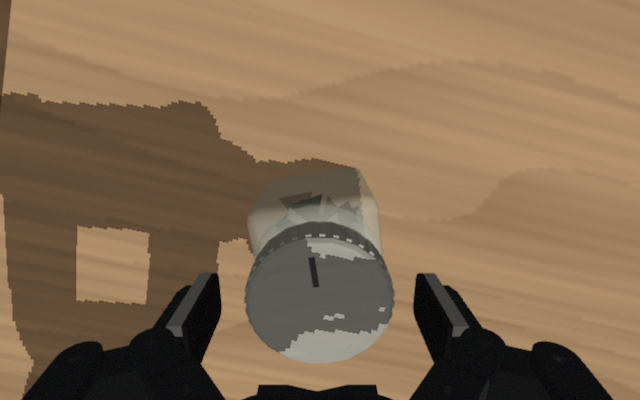

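The lid (centre about (320,298)) sits between the open fingers, whose midline is about column 317. I'll lower 3 mm and close.

Emit:
jog_arm(series=[[[-0.9,0.8,3,0,0,0,85],[0,0,0,0,0,0,85],[0,0,0,0,0,0,70],[0,0,0,0,0,0,66],[0,0,0,0,0,0,40],[0,0,0,0,0,0,40],[0,0,0,0,0,0,40],[0,0,0,0,0,0,40],[0,0,0,0,0,0,40],[0,0,0,0,0,0,40]]])

```text
time_s: 5.3
eef_pos: [0.5849, 0.2315, 0.0779]
eef_rot: [0.0, 0.993, 0.119, 0.0]
wrist_force: [-2.2, -1.1, 5.7]
opening: 0.716
grasp_force: 64.7
```

```bash
python3 - <<'E'
from h import *
o=ctrl.get_obs(); print(o)
E
```

```text
{'time_s': 5.3, 'q': array([ 1.88640779e-01,  4.66097423e-01,  1.57183542e+00, -2.03643278e-04,
        1.10333263e+00,  1.52157011e+00]), 'dq': array([-7.90589699e-05, -8.68244482e-04,  8.26991065e-04,  1.01452960e-03,
       -2.76693021e-04, -4.85750607e-04]), 'joint_efforts': array([ 2.51056650e-02, -5.10480380e+01, -2.98520726e+01,  1.83105217e-01,
       -7.73428101e-01,  1.14447257e-02]), 'eef_pos': array([0.58486571, 0.23152562, 0.07792157]), 'eef_rot': array([7.92901255e-05, 9.92930283e-01, 1.18698851e-01, 1.69524890e-04]), 'wrist_force': array([-2.20837309, -1.13162211,  5.74916108]), 'torque': array([-0.20690577,  0.34360291, -0.01103046]), 'grasp_force': 64.69816613942385, 'opening': 0.715508422801249}
```

Emit:
jog_arm(series=[[[0,0,-8,0,0,0,40],[0,0,-17,0,0,0,40],[0,0,-20,0,0,0,40],[0,0,-17,0,0,0.04,40],[0,0,-8,0,0,0.1,40],[0,0,0,0,0,0.12,40],[0,0,0,0,0,0.12,40],[0,0,0,0,0,0.12,40],[0,0,0,0,0,0.08,40],[0,0,0,0,0,0.03,40]]])

```text
time_s: 6.3
eef_pos: [0.5846, 0.2316, 0.1479]
eef_rot: [-0.0, 0.982, -0.186, 0.0]
wrist_force: [-0.4, -0.3, -5.1]
opening: 0.713
grasp_force: 66.3
```

```bash
cat >> h.py <<'E'
from scipy.spatial.transform import Rotation as Q
def tool(target,yaw=None):
    o=ctrl.get_obs(); r=o['eef_rot']; M=Q.from_quat(np.r_[r[1:],r[0]]).as_matrix()
    x=np.degrees(np.arctan2(M[1,0],M[0,0]))
    print('pos',o['eef_pos'],'xang',x,'tilt',M[:,2],'shift',1000*M.T@(np.array(target)-o['eef_pos']),'F',o['wrist_force'],'open',o['opening'],o['grasp_force'],o['time_s'],'q',o['q'].round(3))
E
python3 - <<'E'
from h import *
tool([.5245,-.1851,.138])
E
```

```text
pos [0.58461451 0.23156804 0.1479472 ] xang -21.4769905446065 tilt [ 1.16116509e-05  5.58746097e-05 -9.99999998e-01] shift [ 96.61330637 409.74669191   9.92321677] F [-0.44036072 -0.30016736 -5.11271329] open 0.7132443488080267 66.3335439004004 6.3 q [0.189 0.379 1.536 0.    1.227 2.134]
```

Emit:
jog_arm(series=[[[4.8,20,0,0,0,0,40],[8.7,37,0,0,0,0,40],[9.7,41,0,0,0,0,40],[9.7,41,0,0,0,0,40],[9.7,41,0,0,0,0,40],[9.7,41,0,0,0,0,40],[9.7,41,0,0,0,0,40],[9.7,41,0,0,0,0,40],[8.7,37,0,0,0,0,40],[4.8,20,0,0,0,0,40]]])

```text
time_s: 7.3
eef_pos: [0.5328, -0.1379, 0.1483]
eef_rot: [0.001, 0.983, -0.186, 0.001]
wrist_force: [1.1, 0.7, -4.9]
opening: 0.713
grasp_force: 66.9
```

```bash
python3 - <<'E'
from h import *
tool([.5245,-.1851,.148])
c=cam('wrist');np.savez('w4.npz',**c);cv2.imwrite('pics/w4.png',c['frame'])
E
```

```text
pos [ 0.53276275 -0.13787647  0.14829909] xang -21.457225122778784 tilt [ 8.32985659e-04 -1.24754015e-03 -9.99998875e-01] shift [ 9.5842279  46.97279432  0.35111719] F [ 1.14469145  0.71589922 -4.93737835] open 0.7132294851079807 66.88796544447541 7.3 q [-4.690e-01  2.150e-01  1.745e+00 -1.000e-03  1.180e+00  1.477e+00]
```

View pics/w4.png

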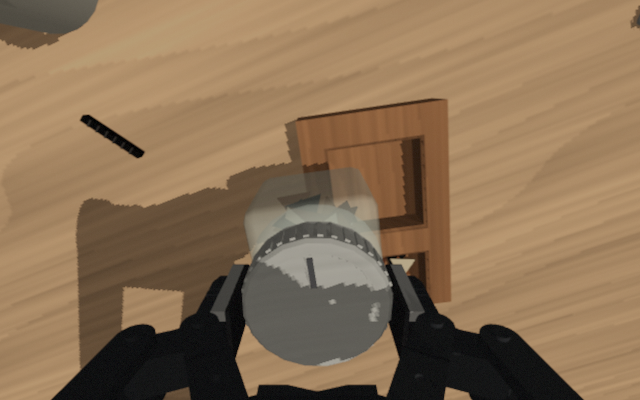

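The held jar hangs centred (lid about (317,300)) and the tray is ahead, with its far corner at (447,99) and recess corner at (424,137). I'll re-measure the well from the tray's two clear edges.

```bash
python3 - <<'E'
from h import *
c=dict(np.load('w4.npz')); P=pts(c); h=P[...,2]
m=np.abs(h-.036)<.005
def line(px): 
    X=np.array([ray(c,u,v,.036)[:2]*1000 for u,v in px],np.float32); return cv2.fitLine(X,cv2.DIST_HUBER,0,.01,.01).ravel()
right=line([(np.nonzero(m[v,425:480])[0].max()+425.5,v) for v in range(115,285)])
far=line([(u,np.nonzero(m[85:170,u])[0].min()+84.5) for u in range(312,435)])
A=np.degrees
print('right',right,A(np.arctan2(right[1],right[0])),'far',far,A(np.arctan2(far[1],far[0])))
M=np.array([[right[0],-far[0]],[right[1],-far[1]]]); t=np.linalg.solve(M,far[2:]-right[2:]); corner=right[2:]+t[0]*right[:2]
x=right[:2]*np.sign(right[0]); y=np.array([-x[1],x[0]])
print('corner',corner,'well',corner-60*x+55*y)
P2=pts(c)[150:380,235:400]; hh=P2[...,2]
print('lidtop h', np.median(hh[100:200,20:140]))
lid(c,float(np.median(hh[120:190,40:120])),(246,389,235,372))
E
```

```text
right [ 9.7295201e-01 -2.3100732e-01  4.7411636e+02 -2.2964189e+02] -13.356384 far [ 2.3147832e-01  9.7284007e-01  5.8229419e+02 -2.0160088e+02] 76.615875
corner [ 570.1943 -252.4536] well [ 524.5225 -185.0808]
lidtop h 0.173851356480946Traceback (most recent call last):
  File "<stdin>", line 15, in <module>
  File "h.py", line 24, in lid
    vx=cv2.fitLine(B,cv2.DIST_L2,0,.01,.01).ravel()
       ~~~~~~~~~~~^^^^^^^^^^^^^^^^^^^^^^^^^
cv2.error: OpenCV(4.12.0) /io/opencv/modules/imgproc/src/linefit.cpp:618: error: (-215:Assertion failed) npoints2 >= 0 || npoints3 >= 0 in function 'fitLine'
```

Emit:
jog_arm(series=[[[1,5,0,0,0,0,40],[2,10,0,0,0,0,40],[2.6,13,0,0,0,0,40],[2,10,0,0,0,0,40],[1.5,6,0,0,0,0,40],[0.5,3,0,0,0,0,40],[0,0,8,0,0,0,40],[0,0,10,0,0,0,40],[0,0,6,0,0,0,40],[0,0,2,0,0,0,40]]])

```text
time_s: 8.35
eef_pos: [0.5241, -0.1812, 0.1196]
eef_rot: [-0.001, 0.983, -0.185, -0.001]
wrist_force: [-0.8, -0.7, -5.2]
opening: 0.712
grasp_force: 67.0
```

```bash
python3 - <<'E'
from h import *
tool([.5245,-.1851,.0859])
E
```

```text
pos [ 0.52414904 -0.18116263  0.11959532] xang -21.299335031552445 tilt [-0.0024009   0.00155212 -0.99999591] shift [ 1.85156527  3.56028311 33.68823196] F [-0.83698621 -0.69331585 -5.17400881] open 0.7119892877838575 66.97687938809395 8.35 q [-0.547  0.265  1.749  0.     1.131  1.396]
```

Emit:
jog_arm(series=[[[0.5,1,0,0,0,0,40],[0.5,1,0,0,0,0,40],[0.5,1,0,0,0,0,40],[0,0,0,0,0,0,40],[0,0,0,0,0,0,40],[0,0,0,0,0,0,40],[0,0,0,0,0,0,40],[0,0,0,0,0,0,40],[0,0,0,0,0,0,40],[0,0,0,0,0,0,40]]])

```text
time_s: 9.35
eef_pos: [0.5253, -0.1854, 0.1213]
eef_rot: [-0.0, 0.983, -0.185, -0.0]
wrist_force: [-0.6, -0.4, -4.8]
opening: 0.711
grasp_force: 67.0
```

```bash
python3 - <<'E'
from h import *
tool([.5245,-.1851,.0859])
c=cam('wrist');np.savez('w5.npz',**c);cv2.imwrite('pics/w5.png',c['frame'])
E
```

```text
pos [ 0.5253286  -0.18538052  0.12128119] xang -21.3228176043084 tilt [-6.28114087e-06  3.61773621e-06 -1.00000000e+00] shift [-0.873629    0.04001313 35.38120076] F [-0.64697941 -0.39717153 -4.83773113] open 0.7111453671674499 66.98722505941987 9.35 q [-0.552  0.266  1.744 -0.     1.132  1.391]
```

View pics/w5.png

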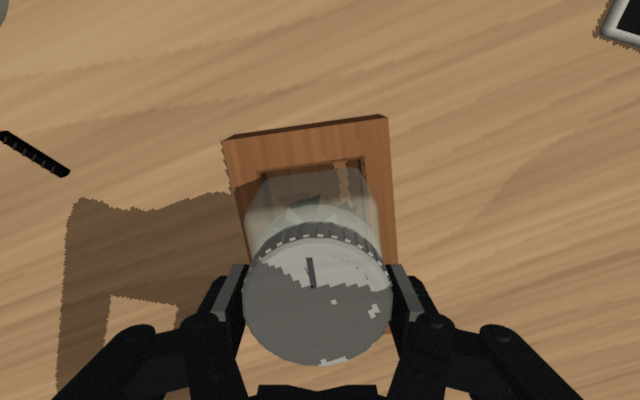

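The jar's foot sits inside the recess outline (recess edges about columns 258–366, jar edges 250–378 one plane higher) and the bar is aligned. Lowering in checked steps.

Emit:
jog_arm(series=[[[-0.8,0,2,0,0,0,40],[0,0,4,0,0,0,40],[0,0,4,0,0,0,40],[0,0,4,0,0,0,40],[0,0,4,0,0,0,40],[0,0,4,0,0,0,40],[0,0,4,0,0,0,40],[0,0,3,0,0,0,40],[0,0,2,0,0,0,40],[0,0,0,0,0,0,40]]])

```text
time_s: 10.4
eef_pos: [0.5244, -0.185, 0.0899]
eef_rot: [-0.0, 0.983, -0.185, -0.0]
wrist_force: [0.4, 0.4, -4.8]
opening: 0.714
grasp_force: 67.0
```

```bash
python3 - <<'E'
from h import *
tool([.5245,-.1851,.0859]); print(ctrl.get_obs()['torque'])
E
```

```text
pos [ 0.52440832 -0.18500353  0.08994356] xang -21.324682511993604 tilt [-4.81960244e-04  2.99522894e-04 -9.99999839e-01] shift [0.1227412  0.05694991 4.0434836 ] F [ 0.41265548  0.40946193 -4.8126269 ] open 0.7138210940167582 66.99626617133617 10.4 q [-0.553  0.309  1.762  0.     1.071  1.39 ]
[ 0.01035251 -0.01501241  0.02764356]
```

No contact with the sides. I'll lower the last 4 mm slowly.

Emit:
jog_arm(series=[[[0,0,1,0,0,0,40],[0,0,1,0,0,0,40],[0,0,0.7,0,0,0,40],[0,0,0.5,0,0,0,40],[0,0,0.5,0,0,0,40],[0,0,0.3,0,0,0,40],[0,0,0.2,0,0,0,40],[0,0,0.2,0,0,0,40],[0,0,0,0,0,0,40],[0,0,0,0,0,0,40]]])

```text
time_s: 11.4
eef_pos: [0.5247, -0.1851, 0.0861]
eef_rot: [0.0, 0.983, -0.185, 0.0]
wrist_force: [-0.8, 0.7, -2.1]
opening: 0.715
grasp_force: 67.2
```

```bash
python3 - <<'E'
from h import *
tool([.5245,-.1851,.0859]); print(ctrl.get_obs()['torque'])
E
```

```text
pos [ 0.52469223 -0.18511959  0.08610133] xang -21.325458873235405 tilt [ 2.24912588e-04 -8.09711722e-05 -9.99999971e-01] shift [-0.18623616  0.05165964  0.20128977] F [-0.84530478  0.6873475  -2.14577546] open 0.7151802087543762 67.18197226524353 11.4 q [-0.553  0.315  1.764  0.     1.062  1.39 ]
[ 0.13362079  0.1389732  -0.00502416]
```

Emit:
jog_arm(series=[[[0,0,0.2,0,0,0,40],[0,0,0.2,0,0,0,40],[0,0,0.2,0,0,0,40],[0,0,0.2,0,0,0,40],[0,0,0,0,0,0,40],[0,0,0,0,0,0,40],[0,0,0,0,0,0,40],[0,0,0,0,0,0,40],[0,0,0,0,0,0,40],[0,0,0,0,0,0,40]]])

```text
time_s: 12.4
eef_pos: [0.525, -0.1853, 0.086]
eef_rot: [0.0, 0.983, -0.185, 0.0]
wrist_force: [-2.6, 2.5, 6.4]
opening: 0.711
grasp_force: 68.0
```

```bash
python3 - <<'E'
from h import *
tool([.5245,-.1851,.0859]); print(ctrl.get_obs()['torque'])
E
```

```text
pos [ 0.52497731 -0.18526336  0.08600352] xang -21.31917090644434 tilt [ 8.16371477e-04 -4.50517285e-04 -9.99999565e-01] shift [-0.50413126  0.0213337   0.1030517 ] F [-2.58320307  2.5136554   6.35746852] open 0.7106528712111654 68.01886400207877 12.4 q [-0.552  0.315  1.764  0.     1.062  1.39 ]
[ 0.38462973  0.45250666 -0.00725734]
```

Seated: 6 N of floor reaction at the expected height. Now the unscrewing, rising 4 mm per rad.

Emit:
jog_arm(series=[[[0,0,-0.2,0,0,-0.05,40],[0,0,-0.4,0,0,-0.1,40],[0,0,-0.4,0,0,-0.1,40],[0,0,-0.4,0,0,-0.1,40],[0,0,-0.4,0,0,-0.1,40],[0,0,-0.4,0,0,-0.1,40],[0,0,-0.4,0,0,-0.1,40],[0,0,-0.2,0,0,-0.05,40],[0,0,0,0,0,0,40],[0,0,0,0,0,0,40]]])

```text
time_s: 13.4
eef_pos: [0.5252, -0.1854, 0.0883]
eef_rot: [0.0, 0.987, 0.162, 0.001]
wrist_force: [0.5, 0.6, 1.9]
opening: 0.713
grasp_force: 67.6
```

```bash
cat >> h.py <<'E'
def bar(c,H,box):
    # bar = dark elongated blob on the lid top; box in pixels
    u0,u1,v0,v1=box; g=cv2.cvtColor(c['frame'],cv2.COLOR_BGR2GRAY)[v0:v1,u0:u1]
    k,l,st,ce=cv2.connectedComponentsWithStats((g<70).astype(np.uint8))
    for i in range(1,k):
        if 25<st[i,4]<600:
            X=np.array([ray(c,u+u0,v+v0,H)[:2]*1000 for v,u in np.argwhere(l==i)],np.float32); w=cv2.fitLine(X,cv2.DIST_L2,0,.01,.01).ravel()
            print('bar',st[i],X.mean(0),np.degrees(np.arctan2(w[1],w[0])))
E
python3 - <<'E'
from h import *
tool([.5245,-.1851,.0859]); print(ctrl.get_obs()['torque'])
c=cam('wrist');np.savez('w6.npz',**c);cv2.imwrite('pics/w6.png',c['frame'])
bar(c,.116,(255,380,240,350))
E
```

```text
pos [ 0.52516964 -0.18540452  0.08831881] xang 18.702915556510884 tilt [ 1.32848719e-03 -6.98215490e-04 -9.99998874e-01] shift [-0.53912879 -0.50579701  2.41770495] F [0.53675082 0.63288694 1.89965641] open 0.7131064841963656 67.62228615581989 13.4 q [-0.553  0.312  1.762  0.     1.066  0.692]
[ 0.08227592 -0.08863501  0.05905847]
bar [ 51  18  11  30 188] [ 540.0226  -178.20366] 27.04131
bar [ 0 98 11 12 62] [ 500.87387 -168.41043] 49.168972
```

View pics/w6.png

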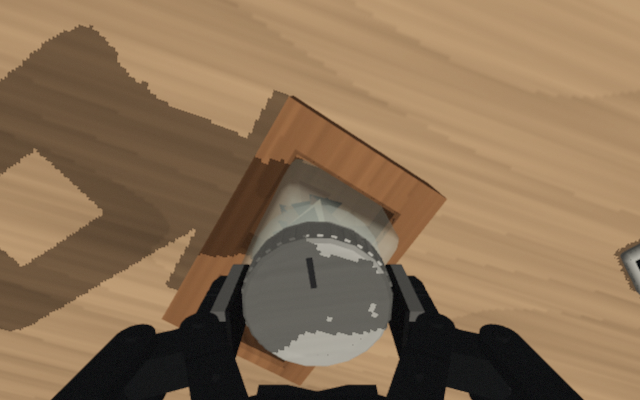

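The lid has turned 40° with the tool without slipping (bar still at (311,272) in the hand), and the jar is square in the recess. Turning another 25°.

Emit:
jog_arm(series=[[[0,0,-0.2,0,0,-0.05,40],[0,0,-0.4,0,0,-0.1,40],[0,0,-0.4,0,0,-0.1,40],[0,0,-0.4,0,0,-0.1,40],[0,0,-0.3,0,0,-0.07,40],[0,0,0,0,0,-0.015,40],[0,0,0,0,0,0,40],[0,0,0,0,0,0,40],[0,0,0,0,0,0,40],[0,0,0,0,0,0,40]]])

```text
time_s: 14.45
eef_pos: [0.5246, -0.1851, 0.0896]
eef_rot: [0.0, 0.928, 0.372, 0.0]
wrist_force: [-0.3, 0.8, -0.3]
opening: 0.715
grasp_force: 67.4
```

```bash
python3 - <<'E'
from h import *
tool([.5245,-.1851,.0859]); print(ctrl.get_obs()['torque'])
c=cam('wrist');np.savez('w7.npz',**c)
bar(c,.117,(275,360,240,330))
E
```

```text
pos [ 0.52458148 -0.18513833  0.08958394] xang 43.66781156078676 tilt [ 2.79763133e-05 -4.14162152e-05 -9.99999999e-01] shift [-0.03243619 -0.08416855  3.68393886] F [-0.27757433  0.80308128 -0.27627818] open 0.7146442407399158 67.3968269303441 14.45 q [-0.553  0.31   1.762 -0.     1.069  0.256]
[ 0.00412173 -0.01792473  0.00183906]
bar [ 31  18  11  30 181] [ 534.5921  -171.98604] 51.876495
```

Torque has dropped to zero, so the threads have let go. Lifting gently first.

Emit:
jog_arm(series=[[[0,0,-0.5,0,0,0,40],[0,0,-0.5,0,0,0,40],[0,0,-0.5,0,0,0,40],[0,0,-0.5,0,0,0,40],[0,0,-0.5,0,0,0,40],[0,0,-0.5,0,0,0,40],[0,0,0,0,0,0,40],[0,0,0,0,0,0,40],[0,0,0,0,0,0,40],[0,0,0,0,0,0,40]]])

```text
time_s: 15.5
eef_pos: [0.5246, -0.1851, 0.0926]
eef_rot: [-0.0, 0.928, 0.372, -0.0]
wrist_force: [0.1, -0.1, -1.0]
opening: 0.715
grasp_force: 67.4
```

```bash
python3 - <<'E'
from h import *
tool([.5245,-.1851,.120]); print(ctrl.get_obs()['torque'])
E
```

```text
pos [ 0.52456178 -0.18511202  0.09256929] xang 43.70589564586493 tilt [-4.61870105e-05  2.82107918e-05 -9.99999999e-01] shift [ -0.03673457  -0.05280755 -27.43070253] F [ 0.08185724 -0.12305548 -1.03155177] open 0.7145926838190367 67.396448738873 15.5 q [-0.553  0.305  1.761 -0.     1.075  0.255]
[ 0.02054148  0.01528966 -0.02601601]
```

Only about 1 N, so the lid is free and the jar stays down. Lifting on.

Emit:
jog_arm(series=[[[0,0,-2,0,0,0,40],[0,0,-3,0,0,0,40],[0,0,-4,0,0,0,40],[0,0,-5,0,0,0,40],[0,0,-5,0,0,0,40],[0,0,-5,0,0,0,40],[0,0,-3,0,0,0,40],[0,0,-1,0,0,0,40],[0,0,0,0,0,0,40],[0,0,0,0,0,0,40]]])

```text
time_s: 16.5
eef_pos: [0.5245, -0.1851, 0.1204]
eef_rot: [-0.0, 0.928, 0.372, -0.0]
wrist_force: [-0.2, -0.4, -1.5]
opening: 0.713
grasp_force: 67.4
```

Emit:
jog_arm(series=[[[0,0,0,0,0,0,40],[0,0,0,0,0,0,40],[0,0,0,0,0,0,40],[0,0,0,0,0,0,40],[0,0,0,0,0,0,40],[0,0,0,0,0,0,40],[0,0,0,0,0,0,40],[0,0,0,0,0,0,40],[0,0,0,0,0,0,40],[0,0,0,0,0,0,40]]])

```text
time_s: 17.5
eef_pos: [0.5246, -0.1851, 0.1206]
eef_rot: [-0.0, 0.928, 0.372, -0.0]
wrist_force: [-0.4, -0.5, -0.7]
opening: 0.711
grasp_force: 67.4
```

```bash
python3 - <<'E'
from h import *
tool([.5245,-.1851,.120])
c=cam('wrist');s=cam('scene')
cv2.imwrite('pics/e.png',np.hstack([cv2.resize(c['frame'],(440,275)),cv2.resize(s['frame'][150:270,170:290],(275,275),interpolation=cv2.INTER_CUBIC)]))
E
```

```text
pos [ 0.52457393 -0.18512941  0.1205808 ] xang 43.702123427889376 tilt [-3.36342686e-05  9.51954052e-06 -9.99999999e-01] shift [-0.0331198  -0.07231951  0.58080235] F [-0.40318499 -0.48200554 -0.65113419] open 0.7110180517104612 67.39470731467009 17.5 q [-0.553  0.265  1.746 -0.     1.13   0.255]
```

View pics/e.png

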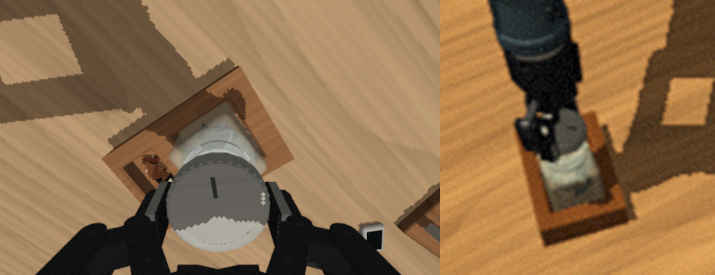

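The lid is held level (left panel, about (218,200)) above the open neck. The jar stands in the recess in both panels, around (215,140) and (575,180). The skirt edge is about 21 mm above the rim.

```bash
python3 -c "
from bench import ctrl
print(ctrl.hand_in())"
```

```text
the job is handed in; nothing more can be done
None
```

The jar is seated in the recess, its lid was unscrewed about 62–65° and is held level about 21 mm above the rim, and the job was handed in at 17.5 s; no verdict came back.

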